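# Clear the gluing jig and hold a ramp frame over it

## Task

Take the wooden scraper block and, with the block in the gripper (do not push the chips with the fingers), wipe the three aluminium chips off the flat gluing jig onto the table, then stand the block back on the table, clear of the jig, and let go of it. Then pick up the model ramp frame by its balance point, keep it level, and hold it still about 10 cm above the jig, centred and lined up with it, lattice head at the jig's fence end and tail at its peg end. Finish while still holding the frame there, level and touching nothing but the gripper; leave the other things on the table as they are.

Things in the scene. Friction and masses are not known exactly. Their poses are not given: they have to be found in the camera images.
- jig: gluing jig: plywood bed fixed to the table, 320 mm long (x), 130 wide (y), 22 thick; origin at the centre of its underside, z up. A fence strip across its -x end (near the robot; x -160 to -146 mm) and two 10 mm dowel pegs at the other end (x +112, y +-21 mm) stand 16 mm above the bed. Long sides open; bed bare between but for the chips
- frame: loose wooden ramp frame lying flat, head towards the robot: 280 mm long (x), 20 high (z), 0.14 to 0.28 kg. Open lattice head with X brace, 100 mm wide, at x -140 to -70 mm; then a bare spine 16 mm wide (y) to x +140, ending in a tail crossbar 50 mm wide. Origin on the underside at mid-length. The head is heavier: the balance point is on the spine at x -40 mm, 30 mm from the lattice
- block: the scraper block, loose, wood with a cork sole, 0.1 to 0.16 kg: base 120 mm long (its x), 32 mm wide (its y), 18 mm high, with a grip rib on top 70 mm long and 22 mm wide (along y), rising to 52 mm above the underside; origin at the centre of its underside, z up
- chip0: aluminium cut-off chip lying loose on the jig's bed, 22 x 14 x 12 mm, about 11 g; origin at its centre. The chips start within 40 mm of the jig's middle along its x and 30 mm along its y
- chip1: aluminium cut-off chip lying loose on the jig's bed, 18 x 18 x 12 mm, about 11 g; origin at its centre. The chips start within 40 mm of the jig's middle along its x and 30 mm along its y
- chip2: aluminium cut-off chip lying loose on the jig's bed, 20 x 16 x 12 mm, about 11 g; origin at its centre. The chips start within 40 mm of the jig's middle along its x and 30 mm along its y
- frame_head (a point): middle of the frame's head end, on the underside (frame x -140 mm)
- frame_tail (a point): middle of the frame's tail end, on the underside (frame x +140 mm)
- jig_head (a point): the point on the bed's top that the frame's head end is to be above (jig x -140 mm, y 0, 22 mm above the table)
- jig_tail (a point): the point on the bed's top that the frame's tail end is to be above (jig x +140 mm, y 0)
- tape: bystander, to be left alone: roll of paper tape lying flat, 84 mm across, 24 mm high; origin at the centre of its underside
- paint_jar: bystander, to be left alone: small paint jar, 44 mm across, 55 mm high; origin at the centre of its underside
- glue: bystander, to be left alone: glue bottle, 48 mm across, 130 mm high; origin at the centre of its underside
- tub: bystander, to be left alone: big paint tub, 104 mm across, 125 mm high; origin at the centre of its underside
- marker: bystander, to be left alone: black marker lying down, 135 mm long, 14 mm thick, 14 mm high; origin at the centre of its underside
- paintbrush: bystander, to be left alone: paintbrush lying down, about 200 mm long; origin in its handle
- water_cup: bystander, to be left alone: open cup, 72 mm across, 85 mm high; origin at the centre of its underside
Mind the look-alikes: they are no part of the job. Leave any pink or yellow look-alike of the block alone.

How it is judged (in metres and radians):
On the way, in this order (a step that is already met when the one before it is completed fails the run):
1. the scraper block is picked up (contact force between the fingers and block above 1 N and height (world z) of block above 0.012 m), for 0.1 s.
2. all three chips are off the jig while the block is in the gripper (height (world z) of each of chip0, chip1, chip2 below 0.023 m and contact force between the fingers and block above 1 N), for 0.1 s.
3. the block stands on the table again, clear of the jig and let go (height (world z) of block below 0.006 m and angle between block's own z axis and vertical below 0.1 rad and contact force between each of the fingers, jig and block below 0.1 N and height (world z) of each of chip0, chip1, chip2 below 0.023 m), for 0.2 s.
4. the frame is lifted off the table in the gripper, level (contact force between the fingers and frame above 1 N and height (world z) of frame above 0.03 m and angle between frame's own z axis and vertical below 0.15 rad), for 0.2 s.
At the end, for the whole second after the job is handed in: Frame still in the gripper, gripped within 20 mm of balance point, level to 0.08 rad, 70 to 130 mm above the bed, head and tail ends each within 20 mm (from above) of jig_head and jig_tail; block upright on the table, released, off the jig; chips off the jig (centres below 23 mm) (all of step 3 and contact force between the fingers and frame above 1 N and height (world z) of frame between 0.092 and 0.152 m and angle between frame's own z axis and vertical below 0.08 rad and horizontal distance between frame_head and jig_head below 0.02 m and horizontal distance between frame_tail and jig_tail below 0.02 m and x of the grasp point in the frame of frame between -0.06 and -0.02 m and y of the grasp point in the frame of frame between -0.015 and 0.015 m and linear speed of frame below 0.02 m/s and angular speed of frame below 0.1 rad/s and contact force between each of jig, block and frame below 0.1 N); the arm keeps its last pose, push and grip.
It fails at once if a chip is pushed with the fingers (contact force between the fingers and chip0 above 0.5 N or contact force between the fingers and chip1 above 0.5 N or contact force between the fingers and chip2 above 0.5 N).
It fails at once if the frame is tipped well out of level (angle between frame's own z axis and vertical above 0.3 rad).
It fails at once if a bystander is moved more than 30 mm (distance of any of tape, paint_jar, glue, tub, marker, paintbrush, water_cup from where it was at the start of the episode above 0.03 m).
It also fails if it takes over 58 s, if anything falls off the work surface, if the arm or the gripper's body presses on something with over 40 N, if the wrist force passes 120 N, or if a joint passes its speed limit or range.

## Robot

A 6-joint arm with a two-finger parallel gripper is mounted at the origin on the work surface. World frame = base frame: x ahead of the robot, y to its left, z up, the work surface at z = 0. Lengths are in m, angles in degrees, forces in N, time in s.
With the tool pointing down it reaches from about 0.275 to 0.775 m from the base axis. Payload 14.6 kg.
Tool frame: the origin (TCP) lies at the very end of the fingers, on their centre line; the grasp point (between the pads) lies 19 mm behind it; z points along the fingers, y is the direction in which the jaws open and shut (so a half turn about z gives the same grasp; the last joint's range is limited). The gripper opens to 85 mm and grips with 20 to 120 N. Pads are 22 mm wide; open, the fingers measure 114 mm over their backs; the gripper's body (76 mm by 85 mm) begins 54 mm behind the grasp point. The pads swing forward as they close: fully open they stand 13 mm farther back than shut.
Start: joints at [-76.679, 15.075, -2.767, 72.158, 0, 81.102], TCP at [0.199, -0.486, 0.231] pointing down, gripper open.
Joint ranges: [-151.79, 151.79], [-50.71, 97.33], [-67.44, 78.34], [-121.81, 120.89], [-77.56, 73.72], [-180, 180]. Speed limits (degrees/s): [108.29, 108.29, 147.25, 159.86, 180, 180].

## Interface

Orientations are given as a 3x3 rotation matrix whose columns are the frame's x, y, z axes.
In Python, from workcell import bot gives the robot as it stands. Calls block until the motion is done:
- bot.reach(position, orientation): joint-space move of the TCP to a pose.
- bot.move_l(position, orientation=None, vel=0.15, max_force=None): straight line of the TCP; orientation=None keeps the orientation; vel is the mean speed in m/s. With max_force (N) it stops when the force on the tool has changed by that much, and returns True; else False.
- bot.set_joints(angles): joint-space move.
- bot.command_gripper(opening, newtons=None): finger opening in m; newtons is the grip in N (None keeps the last); returns when the fingers have stopped.
- bot.sleep(seconds).
- bot.inverse_kinematics(position, orientation): joint angles nearest the present ones, or None.
- bot.capture(name): name is "scene" or "top" or "wrist"; returns the picture (420x560x3 uint8, blue, green, red); there is no depth.
- bot.calibration(name): a dict with "K" (3x3 intrinsics, pixels), "xyz" and "orientation" of the camera in the world. Camera axes: x right, y down, z forward; pixel columns grow to the right and rows downward; lengths in m; the calibration is good to about 2 mm. A picture is of the moment at which its call begins: read the wrist's pose just before it. calibration takes no time and is no camera call; for the wrist camera it gives the pose at the moment of the call.
A pose or a line that the arm cannot do raises bot.IKError and nothing moves.
- bot.finish_job(): hands the job in, once; it reports no verdict.
Readings, each from a call of its own:
- bot.get_t(): time.
- bot.get_joint_pos(): joint angles.
- bot.get_qvel(): joint speeds.
- bot.get_effort(): joint torques, N m.
- bot.get_tool_pos(): TCP position.
- bot.get_ee_rot(): TCP orientation.
- bot.get_wrist_force(): force on the tool from outside, world axes, zero at the start.
- bot.get_torque(): the same for the moment, N m.
- bot.get_finger_gap(): finger opening in m.
Only numpy, scipy, OpenCV 4.12 (cv2) and the standard library are available. Lean on these libraries where they do the work, as an engineer would, in place of code of your own. Each camera call takes 0.05 s, during which the arm holds its last target.

## Working session

There is one attempt and no reset: what is moved stays moved. The work goes in short steps, each a Python script; the robot and the scene stay as the last script left them, time stands still between calls to the robot, and variables do not carry over. Pictures are saved under pics/ and viewed, and the job is handed in when it is done.

```bash
mkdir -p pics; ls; python3 - <<'E'
from workcell import bot
import cv2
for n in ("scene","top","wrist"):
    c=bot.calibration(n); im=bot.capture(n); cv2.imwrite(f"pics/{n}0.png",im); print(n,c)
print(bot.get_t(),bot.get_tool_pos(),bot.get_ee_rot())
E
```

```text
pics
scene {'K': array([[491.26720982,   0.        , 273.31601449],
       [  0.        , 491.26720982, 208.49683361],
       [  0.        ,   0.        ,   1.        ]]), 'xyz': array([1.1967673 , 0.73368811, 1.12522748]), 'orientation': array([[-0.78493297,  0.45637432, -0.41904978],
       [ 0.61950869,  0.58841401, -0.51959401],
       [ 0.0094454 , -0.66745144, -0.74459341]])}
top {'K': array([[476.4093618 ,   0.        , 276.12211555],
       [  0.        , 476.4093618 , 212.38898492],
       [  0.        ,   0.        ,   1.        ]]), 'xyz': array([ 0.32719721, -0.01439994,  1.46896595]), 'orientation': array([[-1.93986645e-04, -9.88240843e-01,  1.52905198e-01],
       [-9.99907031e-01,  2.27643237e-03,  1.34442443e-02],
       [-1.36342296e-02, -1.52888374e-01, -9.88149408e-01]])}
wrist {'K': array([[352.35546618,   0.        , 278.34554779],
       [  0.        , 352.35546618, 209.43391403],
       [  0.        ,   0.        ,   1.        ]]), 'xyz': array([ 0.26509379, -0.45924315,  0.37400852]), 'orientation': array([[ 3.79220507e-01, -8.86734213e-01, -2.64375192e-01],
       [-9.25306097e-01, -3.63209042e-01, -1.09031270e-01],
       [ 6.58296679e-04,  2.85974870e-01, -9.58236891e-01]])}
0.15 [ 0.19847517 -0.48581252  0.2309238 ] [[ 9.25750622e-01  3.78134569e-01 -1.83747078e-04]
 [ 3.78134589e-01 -9.25750276e-01  8.12251251e-04]
 [ 1.37036368e-04 -8.21423226e-04 -9.99999653e-01]]
```

View pics/top0.png

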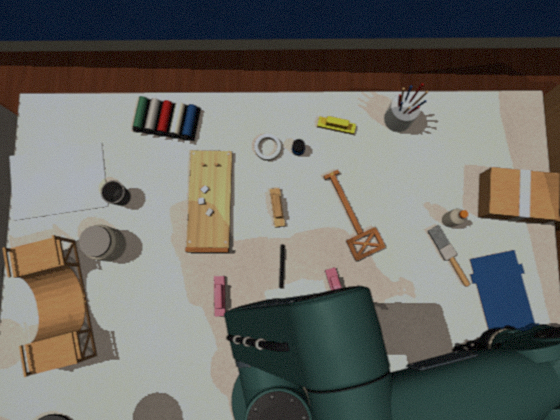

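View pics/scene0.png

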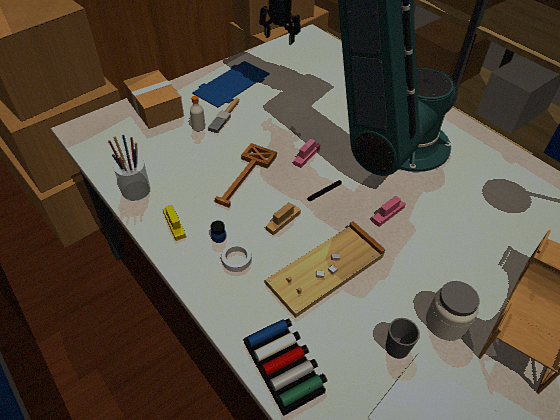

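View pics/wrist0.png

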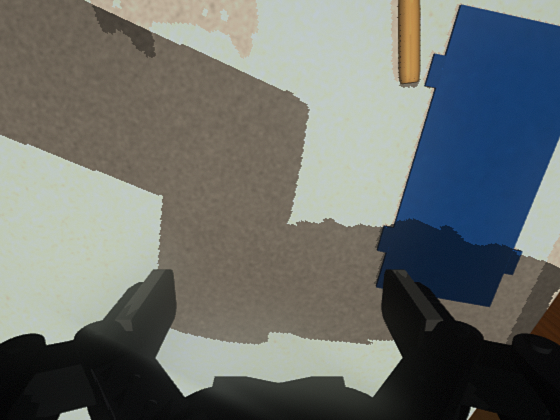

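Top picture: the candidates for the block are tan/wood (278,207), pink (220,296), pink (334,280) and yellow (337,124). I choose the tan one, since it is the only wooden one. The jig is at about (210,201) and the frame spine runs from (331,174) to (367,245).

```bash
cat > h.py <<'E'
import numpy as np, cv2
from workcell import bot
def ray(c,px,z):
    px=np.atleast_2d(np.asarray(px,float))
    d=np.c_[(px-[c["K"][0,2],c["K"][1,2]])/c["K"][0,0],np.ones(len(px))]@c["orientation"].T
    o=c["xyz"]; return o+d*((z-o[2])/d[:,2])[:,None]
def proj(c,P):
    q=(np.atleast_2d(P)-c["xyz"])@c["orientation"]; q=q@c["K"].T; return q[:,:2]/q[:,2:]
def R(yaw): # tool down, tool y axis at... x axis at yaw (deg)
    a=np.radians(yaw); x=np.array([np.cos(a),np.sin(a),0]); z=np.array([0,0,-1.]); return np.c_[x,np.cross(z,x),z]
E
python3 - <<'E'
from h import *
im=cv2.imread("pics/top0.png")
cv2.imwrite("pics/crop_top.png",cv2.resize(im[140:270,170:400],None,fx=3.4,fy=3.4,interpolation=cv2.INTER_CUBIC))
cv2.imwrite("pics/crop_block.png",cv2.resize(im[175:240,255:305],None,fx=8,fy=8,interpolation=cv2.INTER_NEAREST))
hsv=cv2.cvtColor(im,cv2.COLOR_BGR2HSV)
for p in [(278,207),(272,195),(283,222),(275,200),(225,230),(343,200),(260,230),(367,240)]:print(p,im[p[1],p[0]],hsv[p[1],p[0]])
E
```

```text
(278, 207) [ 83 125 162] [ 16 124 162]
(272, 195) [ 72 111 145] [ 16 128 145]
(283, 222) [ 91 136 165] [ 18 114 165]
(275, 200) [ 76 116 151] [ 16 127 151]
(225, 230) [ 94 137 169] [ 17 113 169]
(343, 200) [ 56  94 146] [ 13 157 146]
(260, 230) [173 178 173] [ 60   7 178]
(367, 240) [ 54  89 145] [ 12 160 145]
```

View pics/crop_top.png

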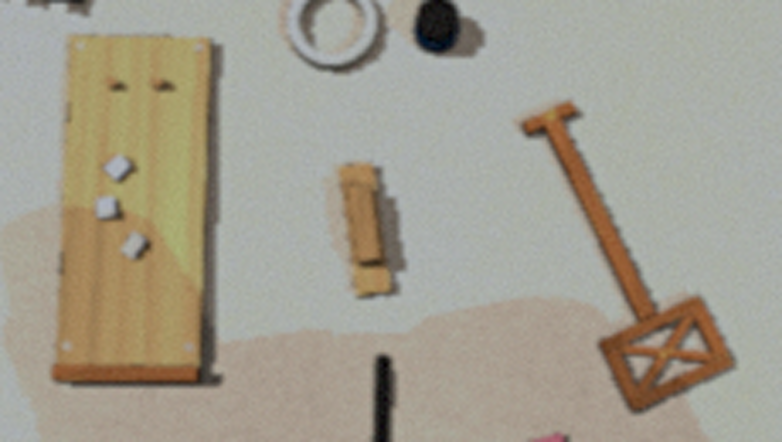

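View pics/crop_block.png

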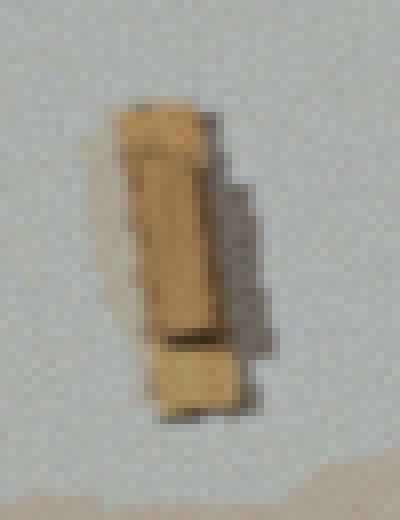

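The crop shows the tan wood block with its base ends and central rib, running from (271,188) to (284,227) in the top picture. It is the right one. Next I measure everything.

```bash
python3 - <<'E'
from h import *
c=bot.calibration("top"); im=cv2.imread("pics/top0.png")
hsv=cv2.cvtColor(im,cv2.COLOR_BGR2HSV)
m=((hsv[...,1]>75)&(hsv[...,0]>6)&(hsv[...,0]<28)&(hsv[...,2]>70)).astype(np.uint8)
def comp(seed):
    n,l,s,ce=cv2.connectedComponentsWithStats(m); k=l[seed[1],seed[0]]; ys,xs=np.where(l==k); return np.c_[xs,ys]
for nm,s,z in (("jig",(225,230),.022),("block",(278,207),.018),("frame",(344,200),.02)):
    p=comp(s); w=ray(c,p,z)[:,:2].astype(np.float32); r=cv2.minAreaRect(w); print(nm,len(p),p.min(0),p.max(0),r, "\n",np.round(cv2.boxPoints(r),4).tolist())
    if nm=="frame":
        # spine: PCA-free: mid strip using fitLine on thin rows
        sp=ray(c,p[(p[:,1]>186)&(p[:,1]<226)],.02)[:,:2].astype(np.float32)
        f=cv2.fitLine(sp,cv2.DIST_HUBER,0,1e-4,1e-4).ravel(); u=f[:2]*(-1 if f[0]<0 else 1); t=(w-f[2:])@u; print("spine",f,np.degrees(np.arctan2(u[1],u[0])),"extent",t.min(),t.max(),"origin",f[2:]+u*(t.min()+t.max())/2,"bal",f[2:]+u*((t.min()+t.max())/2-.04))
# chips
j=comp((225,230)); 
cm=((hsv[...,1]<60)&(hsv[...,2]>140)).astype(np.uint8); cm[:, :190]=0; cm[:,230:]=0; cm[:175]=0; cm[235:]=0
n,l,s,ce=cv2.connectedComponentsWithStats(cm)
for k in range(1,n):
    if s[k,4]>8: print("chip",s[k],ce[k],ray(c,ce[k],.034))
for nm,px in dict(marker_top=(282,244),marker_bot=(281,287),tape=(267,147),pinkL_top=(220,276),cupTop=(115,192),jar=(298,147)).items(): print(nm,ray(c,px,.0))
E
```

```text
jig 3888 [185 151] [231 252] ((0.5882457494735718, 0.21345123648643494), (0.1340283900499344, 0.3186265230178833), 89.0369644165039) 
 [[0.4277999997138977, 0.14910000562667847], [0.746399998664856, 0.14380000531673431], [0.7487000226974487, 0.2777999937534332], [0.4300999939441681, 0.2831000089645386]]
block 394 [270 188] [284 226] ((0.5689089298248291, 0.002743467688560486), (0.1195429340004921, 0.032833654433488846), 7.622232913970947) 
 [[0.5074999928474426, 0.011099999770522118], [0.5117999911308289, -0.0215000007301569], [0.630299985408783, -0.00559999980032444], [0.6259999871253967, 0.026900000870227814]]
frame 1054 [324 170] [385 260] ((0.5504724383354187, -0.2213527113199234), (0.2806670665740967, 0.10279383510351181), 25.289047241210938) 
 [[0.4016000032424927, -0.23479999601840973], [0.445499986410141, -0.3278000056743622], [0.6992999911308289, -0.2079000025987625], [0.6553999781608582, -0.11490000039339066]]
spine [ 0.90653425  0.4221323   0.5703101  -0.21266393] 24.969282 extent -0.1622236 0.118609264 origin [ 0.55054116 -0.22186944] bal [ 0.5142798  -0.23875473]
chip [200 185   8   8  35] [203.71428571 188.28571429] [[0.62484614 0.22805316 0.034     ]]
chip [198 197   6   7  34] [200.35294118 200.20588235] [[0.58758825 0.23752412 0.034     ]]
chip [206 208   6   8  29] [208.44827586 211.44827586] [[0.55262677 0.21189155 0.034     ]]
marker_top [[ 0.45568021 -0.01254832  0.        ]]
marker_bot [[ 0.32448878 -0.00922947  0.        ]]
tape [[0.76557401 0.0346378  0.        ]]
pinkL_top [[0.35779792 0.17749214 0.        ]]
cupTop [[0.6207885  0.51412427 0.        ]]
jar [[ 0.76515299 -0.0641649   0.        ]]
```

Sizes match: jig 319x134 (the extra is the visible side face), block 119.5x33 at yaw 7.6°, frame 281 long at yaw 25°. The three chips are spread over 0.553–0.625 in x. Now to pick the block.

```bash
python3 - <<'E'
from h import *
b=np.array([.569,.003]); Rb=R(7.6)
bot.reach([*b,.12],Rb); print(bot.get_t())
bot.move_l([*b,.027],Rb,vel=.12)
c=bot.calibration("wrist"); cv2.imwrite("pics/w1.png",bot.capture("wrist"))
bot.command_gripper(0.0,50); print("gap",bot.get_finger_gap(),bot.get_tool_pos(),bot.get_t())
f0=bot.get_wrist_force()
bot.move_l([*b,.12],Rb,vel=.15); print(bot.get_wrist_force()-f0,bot.get_finger_gap(),bot.get_t())
cv2.imwrite("pics/w2.png",bot.capture("wrist"));cv2.imwrite("pics/s2.png",bot.capture("scene"))
E
```

```text
2.375
gap 0.02114938644128239 [0.5690887  0.00301509 0.02718127] 3.95
[ 0.73734871  0.09477418 -5.28133708] 0.02114600690837777 4.7167
```

View pics/w2.png

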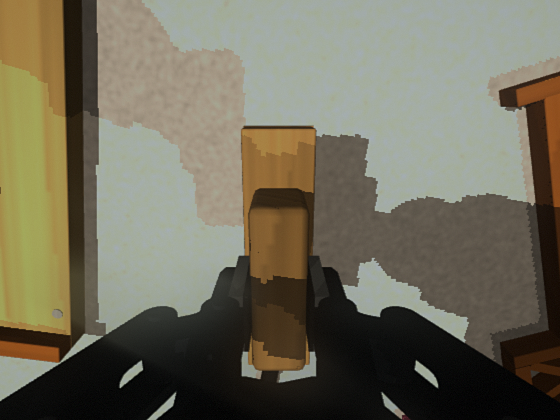

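View pics/s2.png

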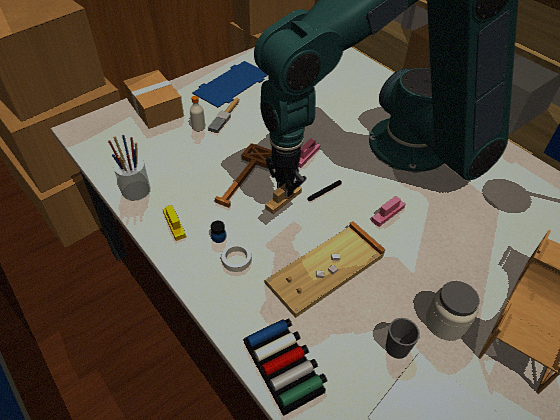

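The block is held squarely, with its base front edge at (243–316,127) in the wrist view and parallel to the jaws. Now the sweep towards +y, with the sole 2 mm above the bed.

```bash
python3 - <<'E'
from h import *
Rj=R(-1); z=.027+.022+.002; x=.589
bot.move_l([x,.10,.12],Rj,vel=.2)
bot.move_l([x,.115,z],Rj,vel=.12)
bot.move_l([x+.002,.30,z],Rj,vel=.08); print(bot.get_t(),bot.get_wrist_force(),bot.get_finger_gap())
bot.move_l([x+.002,.30,z+.08],Rj,vel=.2)
bot.move_l([x,.06,.14],Rj,vel=.25); print(bot.get_t())
cv2.imwrite("pics/t3.png",cv2.resize(bot.capture("top")[130:280,150:310],None,fx=4,fy=4,interpolation=cv2.INTER_CUBIC));cv2.imwrite("pics/s3.png",bot.capture("scene"))
E
```

```text
Traceback (most recent call last):
workcell.IKError: the arm cannot follow that straight line within its joint ranges
```

```bash
python3 - <<'E'
from h import *
print(bot.get_joint_pos())
for yaw in (-1,179):
  for y in (.1,.2,.3,.32):
    q=bot.inverse_kinematics([.589,y,.05],R(yaw)); print(yaw,y,None if q is None else np.round(q,1))
for P,y in (([.514,-.239,.1],25),([.549,.215,.14],-1),([.549,.215,.14],179),([.514,-.239,.1],-155)):
    q=bot.inverse_kinematics(P,R(y)); print(P,y,None if q is None else np.round(q,1))
E
```

```text
[-7.90393359e+00  2.25488644e+01 -9.46427459e+00  5.80937062e+01
 -1.15954552e-03  1.64497163e+02]
-1 0.1 [   1.8   28.2  -11.5   50.3    0.  -177.2]
-1 0.2 [  11.3   30.3   -7.5   52.2    0.  -167.7]
-1 0.3 [  19.9   33.7   -0.9   55.4    0.  -159.1]
-1 0.32 [  21.6   34.6    0.8   56.2    0.  -157.4]
179 0.1 [  1.8  28.2 -11.5  50.3   0.    2.8]
179 0.2 [11.3 30.3 -7.5 52.2  0.  12.3]
179 0.3 [19.9 33.7 -0.9 55.4  0.  20.9]
179 0.32 [21.6 34.6  0.8 56.2  0.  22.6]
[0.514, -0.239, 0.1] 25 [-33.2  23.1 -11.7  55.2   0.  121.8]
[0.549, 0.215, 0.14] -1 [  13.5   23.6   -4.1   62.2    0.  -165.5]
[0.549, 0.215, 0.14] 179 [13.5 23.6 -4.1 62.2  0.  14.5]
[0.514, -0.239, 0.1] -155 [-33.2  23.1 -11.7  55.2   0.  -58.2]
```

The last joint's range forbids tool yaw -1°, so I use the half-turned equivalent, 179°, here and -155° for the frame.

```bash
python3 - <<'E'
from h import *
Rj=R(179); z=.027+.022+.002; x=.589
bot.reach([x,.08,.14],Rj); print(bot.get_t(),bot.get_finger_gap())
bot.move_l([x,.115,z],Rj,vel=.12)
bot.move_l([x+.002,.30,z],Rj,vel=.08); print(bot.get_t(),bot.get_wrist_force(),bot.get_finger_gap())
bot.move_l([x+.002,.30,z+.08],Rj,vel=.2)
bot.move_l([x,.04,.14],Rj,vel=.25); print(bot.get_t())
cv2.imwrite("pics/t3.png",cv2.resize(bot.capture("top")[130:280,150:310],None,fx=4,fy=4,interpolation=cv2.INTER_CUBIC));cv2.imwrite("pics/s3.png",bot.capture("scene"))
E
```

```text
7.2417 0.021221641591838383
10.6583 [-0.28141829 -0.23406158 -0.86822655] 0.0212288067962901
12.4
```

View pics/t3.png

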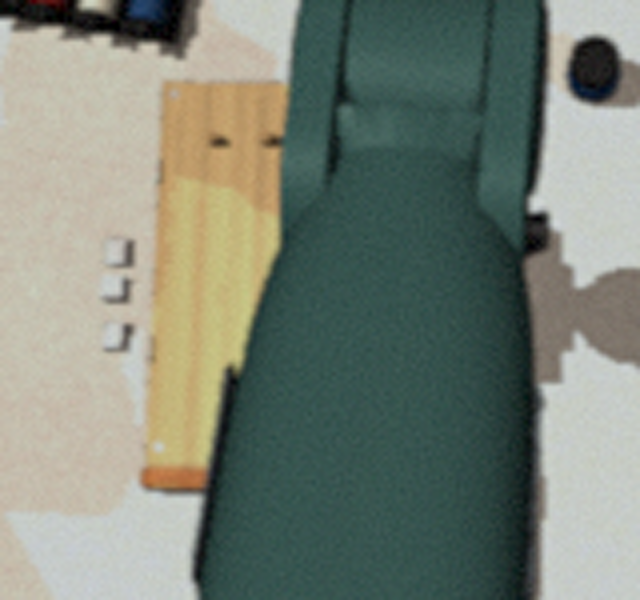

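View pics/s3.png

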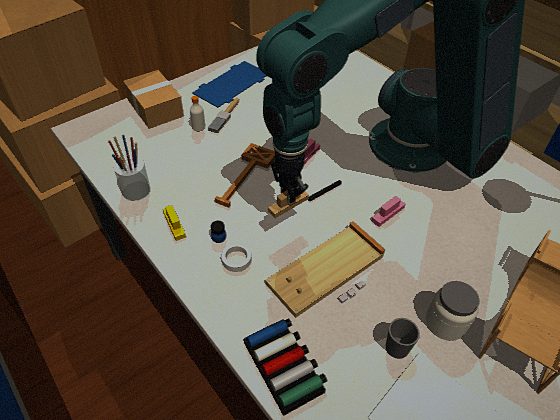

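All three chips lie on the table beyond the jig's +y side, at scene px (343,299), (351,293) and (360,285), and the bed is bare. Now I stand the block back.

```bash
python3 - <<'E'
from h import *
Rj=R(179)
bot.move_l([.58,.02,.045],Rj,vel=.2)
print(bot.move_l([.58,.02,.0265],Rj,vel=.04,max_force=6), bot.get_tool_pos())
bot.command_gripper(.085); bot.sleep(.1)
bot.move_l([.58,.02,.13],Rj,vel=.2); print(bot.get_finger_gap(),bot.get_t())
F=np.array([.5143,-.2388]); Rf=R(25-180)
bot.reach([*(F),.17],Rf); print(bot.get_t(),bot.get_tool_pos())
c=bot.calibration("wrist"); w=bot.capture("wrist"); cv2.imwrite("pics/w4.png",w); np.save("w4.npy",c,allow_pickle=True)
cv2.imwrite("pics/s4.png",bot.capture("scene"))
E
```

```text
True [0.58003805 0.01999221 0.02691502]
0.08504561771049192 15.0083
16.0583 [ 0.51427861 -0.23799221  0.16921467]
```

View pics/w4.png

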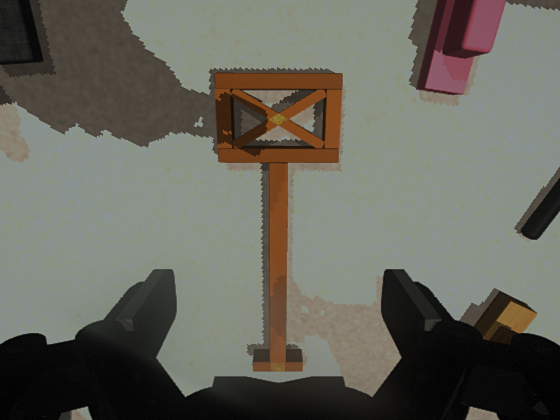

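View pics/s4.png

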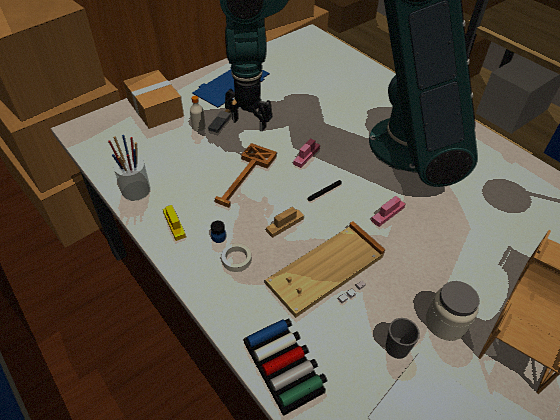

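The block stands upright and released at scene px (285,220). In the wrist view the spine is straight along column 278, with the lattice's inner edge at row 162 and its head edge at about 74. I check the balance point from that.

```bash
python3 - <<'E'
from h import *
c=np.load("w4.npy",allow_pickle=True).item()
im=cv2.imread("pics/w4.png");hsv=cv2.cvtColor(im,cv2.COLOR_BGR2HSV)
m=(hsv[...,1]>140)&(hsv[...,0]>4)&(hsv[...,0]<16)&(hsv[...,2]>60)
S=[]
for r in range(180,335,10):
    xs=np.where(m[r,240:320])[0]+240; S.append(((xs.min()+xs.max())/2,r,xs.max()-xs.min()+1))
S=np.array(S);print(S[::5])
w=ray(c,S[:,:2],.02)[:,:2].astype(np.float32); f=cv2.fitLine(w,cv2.DIST_L2,0,1e-4,1e-4).ravel();u=f[:2]*np.sign(f[0])
print("yaw",np.degrees(np.arctan2(u[1],u[0])))
col=np.where(m[140:200,250:264].mean(1)>.5)[0]+140; print("lattice rows",col)
for px in ((278,163),(278,88)): print(ray(c,px,.02))
P=ray(c,(278,163),.02)[0,:2]; print("bal from lattice",P+u*.03, "tail",ray(c,(278,361),.02))
E
```

```text
Traceback (most recent call last):
ValueError: zero-size array to reduction operation minimum which has no identity
```

```bash
python3 - <<'E'
from h import *
c=np.load("w4.npy",allow_pickle=True).item()
im=cv2.imread("pics/w4.png").astype(int)
m=(im[...,2]-im[...,0]>35)
S=[]
for r in range(180,335,10):
    xs=np.where(m[r,255:300])[0]+255
    if len(xs)>5: S.append((np.median(xs),r,len(xs)))
S=np.array(S);print(S[::4])
w=ray(c,S[:,:2],.02)[:,:2].astype(np.float32); f=cv2.fitLine(w,cv2.DIST_L2,0,1e-4,1e-4).ravel();u=f[:2]*np.sign(f[0])
print("yaw",np.degrees(np.arctan2(u[1],u[0])))
col=np.where(m[140:200,240:262].mean(1)>.5)[0]+140; print("lattice rows",col.min(),col.max())
P=ray(c,(278,col.max()+.5),.02)[0,:2]; print("bal from lattice",P+u*.03, "tail",ray(c,(278,352),.02))
E
```

```text
[[278.  180.   19. ]
 [277.5 220.   18. ]
 [277.5 260.   18. ]
 [277.5 300.   16. ]]
yaw 24.858969
lattice rows 140 162
bal from lattice [ 0.51695467 -0.23788577] tail [[ 0.65942157 -0.17127406  0.02      ]]
```

Both views agree to 3 mm. Grasping the frame.

```bash
python3 - <<'E'
from h import *
F=np.array([.5155,-.2383]); Rf=R(24.9-180)
bot.move_l([*F,.05],Rf,vel=.15)
print(bot.move_l([*F,.004],Rf,vel=.06,max_force=8),bot.get_tool_pos())
bot.command_gripper(0.0,80); print(bot.get_finger_gap(),bot.get_t(),bot.get_wrist_force())
t0=bot.get_torque()
bot.move_l([*F,.064],Rf,vel=.08); bot.sleep(.3); print(bot.get_finger_gap(),bot.get_wrist_force(),bot.get_torque()-t0,bot.get_t())
cv2.imwrite("pics/w5.png",bot.capture("wrist"))
cv2.imwrite("pics/s5.png",bot.capture("scene"))
E
```

```text
False [ 0.51569463 -0.23840916  0.00424237]
0.013979391656324208 18.6667 [-1.94312469 -0.04167074  6.2777087 ]
0.013743965611883869 [ 0.59965185 -0.14828627 -1.51128941] [-0.04103652 -0.32350138  0.02214564] 19.8667
```

View pics/w5.png

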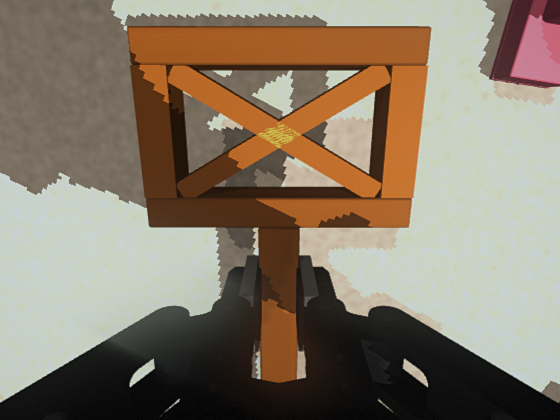

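View pics/s5.png

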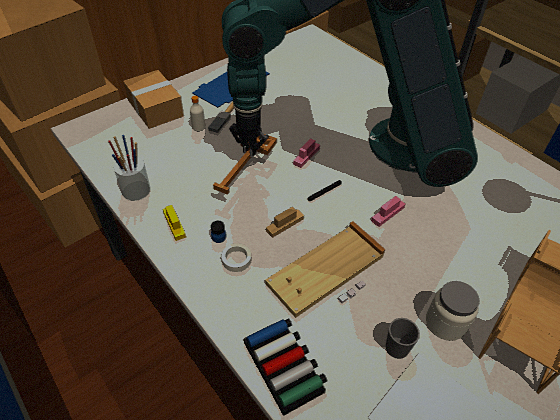

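The frame hangs from the spine in the jaws. Lattice corners are about (128,27), (431,27), (411,227) and (148,227). I check its level from the known 100 mm width.

```bash
python3 - <<'E'
from h import *
c=bot.calibration("wrist"); im=cv2.imread("pics/w5.png").astype(int)
def P(row,xl,xr):
    d=c["K"][0,0]*.1/(xr-xl)
    return [c["xyz"]+c["orientation"]@(d*np.linalg.solve(c["K"],[x,row,1])) for x in (xl,xr)]
a=P(27,128,431.5);b=P(227,148,411.5)
print(np.round(a,4),np.round(b,4)); d=np.mean(a,0)-np.mean(b,0); print("len",np.linalg.norm(d),"pitch",np.degrees(np.arcsin(d[2]/np.linalg.norm(d))))
# homography pose check with 4 corners
obj=np.array([[-.14,.05,.02],[-.14,-.05,.02],[-.07,-.05,.02],[-.07,.05,.02]])
for img in ([[128,27],[431.5,27],[411.5,227],[148,227]],[[128,27],[431.5,27],[411.5,227],[148,227]][1::-1]+[[148,227],[411.5,227]]):
    ok,rv,tv,er=cv2.solvePnPGeneric(obj,np.array(img,float),c["K"],None,flags=cv2.SOLVEPNP_IPPE)
    for r,t,e in zip(rv,tv,er):
        Rw=c["orientation"]@cv2.Rodrigues(r)[0]; print(np.round(Rw,3).tolist(),(c["xyz"]+c["orientation"]@t.ravel()).round(4),e)
E
```

```text
[[ 0.4474 -0.3252  0.0786]
 [ 0.4052 -0.2345  0.0785]] [[ 0.51   -0.296   0.0808]
 [ 0.4678 -0.2053  0.0807]]
len 0.06906303577056039 pitch -1.8365328335969084
[[0.902, 0.423, -0.086], [0.422, -0.906, -0.032], [-0.091, -0.007, -0.996]] [ 0.5552 -0.22    0.0899] [3.37336174]
[[0.878, 0.422, 0.225], [0.409, -0.907, 0.102], [0.247, 0.002, -0.969]] [ 0.5434 -0.2252  0.1253] [5.9364384]
[[0.902, -0.423, 0.086], [0.422, 0.906, 0.032], [-0.091, 0.007, 0.996]] [ 0.5518 -0.2213  0.05  ] [3.37336174]
[[0.878, -0.422, -0.225], [0.409, 0.907, -0.102], [0.247, -0.002, 0.969]] [ 0.5524 -0.2211  0.0865] [5.9364384]
```

The lattice reads z of about 0.079–0.081 against the expected 0.08, so it is roughly level. The pose-fit alternatives are too noisy to use. Now I carry it over the jig.

```bash
python3 - <<'E'
from h import *
cv2.imwrite("pics/t6.png",bot.capture("top"))
F=bot.get_tool_pos()
bot.move_l([F[0],F[1],.13],vel=.1)
bot.move_l([.550,.2162,.128],R(179),vel=.12); bot.sleep(.4); print(bot.get_t(),bot.get_tool_pos(),bot.get_finger_gap(),bot.get_wrist_force())
cv2.imwrite("pics/t7.png",bot.capture("top")); cv2.imwrite("pics/s7.png",bot.capture("scene"));cv2.imwrite("pics/w7.png",bot.capture("wrist"))
np.save("w7.npy",bot.calibration("wrist"),allow_pickle=True)
for n,sl in (("s7",np.s_[190:340,220:420]),("t7",np.s_[120:280,150:350])): cv2.imwrite(f"pics/{n}c.png",cv2.resize(cv2.imread(f"pics/{n}.png")[sl],None,fx=3.7,fy=3.7,interpolation=cv2.INTER_CUBIC))
E
```

```text
25.175 [0.55001262 0.2161808  0.1279952 ] 0.013925244193432013 [ 0.3495299  -0.3509544  -1.95825161]
```

View pics/s7c.png

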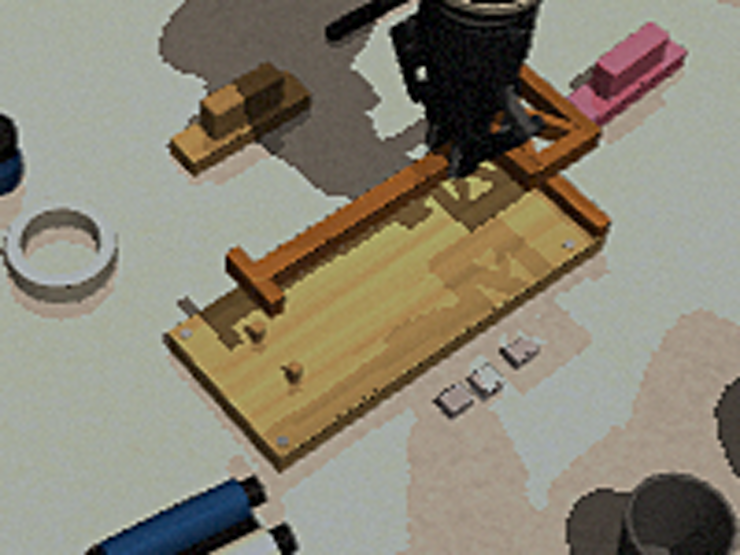

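View pics/t7c.png

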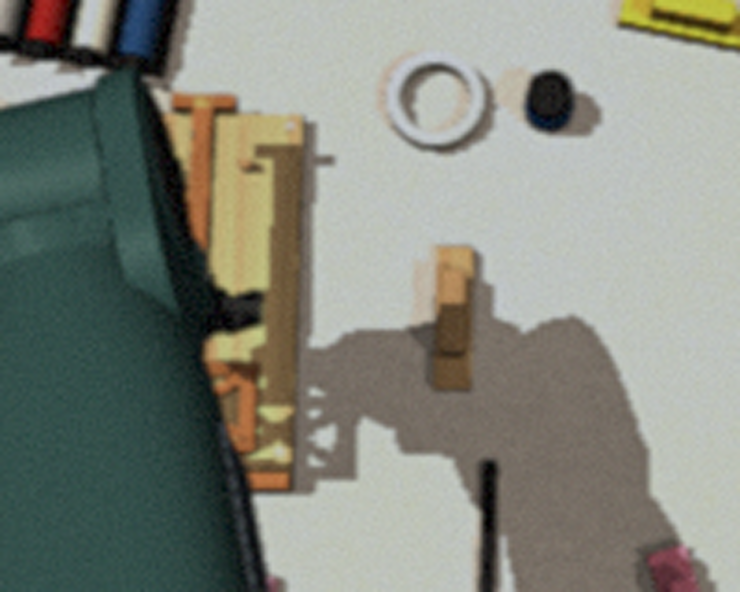

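View pics/w7.png

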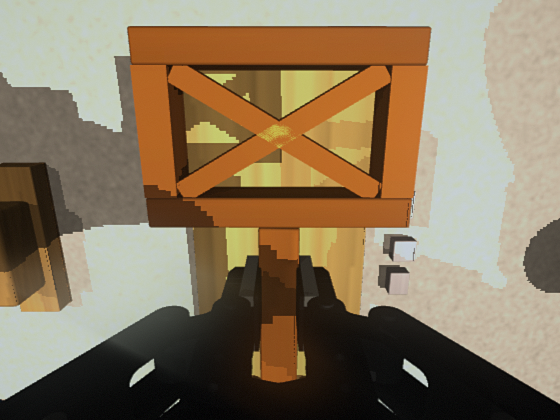

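The frame hovers over the jig, head at the fence end and tail bar past the pegs, and the chips and block are undisturbed. I triangulate tail and head points across the top, scene and wrist views, measured against the jig.

```bash
python3 - <<'E'
from h import *
ct,cs=bot.calibration("top"),bot.calibration("scene"); cw=np.load("w7.npy",allow_pickle=True).item()
def tri(*v):
    A=np.zeros((3,3));b=np.zeros(3)
    for c,p in v:
        d=ray(c,p,0)[0]-c["xyz"]; d/=np.linalg.norm(d); M=np.eye(3)-np.outer(d,d); A+=M; b+=M@c["xyz"]
    X=np.linalg.solve(A,b); return X.round(4),[np.linalg.norm(proj(c,X)[0]-p).round(2) for c,p in v]
T=lambda x,y:(ct,np.array([150+x/3.7,120+y/3.7])); S=lambda x,y:(cs,np.array([220+x/3.7,190+y/3.7]))
print("tail +y end outer",tri(T(171,96),S(268,297)))
print("tail -y end outer",tri(T(238,96),S(227,252)))
print("tail -y inner",tri(T(238,110),S(242,247)))
print("tail far edge mid @z.144",ray(ct,[150+204.5/3.7,120+96/3.7],.144))
# head edge from wrist
print("head mid @.144",ray(cw,[279.5,27],.144), "head corners",ray(cw,[128,27],.144),ray(cw,[431.5,27],.144))
print("lattice inner corner (-y side) scene/wrist:", ray(cw,[148,227],.144),ray(cw,[411.5,227],.144))
# jig in scene: corners at z .022
for n,p in (("far -y",(165,338)),("far +y",(280,460)),("near +y fence base-ish",(604,240))): print("jig",n,ray(cs,S(*p)[1],.022))
# zoom crop
im=cv2.imread("pics/s7.png"); cv2.imwrite("pics/s7z.png",cv2.resize(im[190:300,260:390],None,fx=6,fy=6,interpolation=cv2.INTER_NEAREST))
im=cv2.imread("pics/t6.png"); cv2.imwrite("pics/t6z.png",cv2.resize(im[140:265,175:275],None,fx=4.7,fy=4.7,interpolation=cv2.INTER_NEAREST))
E
```

```text
tail +y end outer (array([0.729 , 0.2335, 0.1399]), [np.float64(0.59), np.float64(0.71)])
tail -y end outer (array([0.7277, 0.184 , 0.136 ]), [np.float64(0.56), np.float64(0.65)])
tail -y inner (array([0.7165, 0.1849, 0.1335]), [np.float64(0.87), np.float64(1.02)])
tail far edge mid @z.144 [[0.72650063 0.2078472  0.144     ]]
head mid @.144 [[0.45229965 0.21718218 0.144     ]] head corners [[0.45148147 0.16776492 0.144     ]] [[0.45311961 0.26670718 0.144     ]]
lattice inner corner (-y side) scene/wrist: [[0.52059977 0.1658272  0.144     ]] [[0.52218882 0.2665505  0.144     ]]
jig far -y [[0.75555794 0.15401592 0.022     ]]
jig far +y [[0.75387752 0.28063698 0.022     ]]
jig near +y fence base-ish [[0.44124548 0.28795511 0.022     ]]
```

View pics/s7z.png

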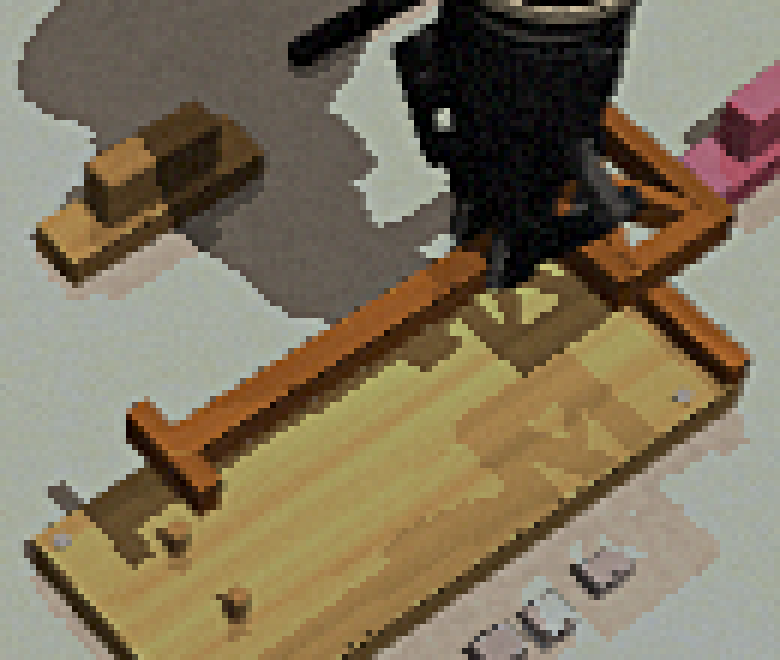

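View pics/t6z.png

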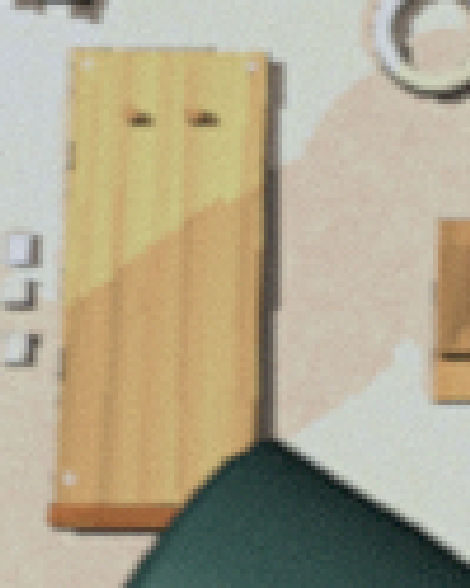

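```bash
python3 - <<'E'
from h import *
ct,cs=bot.calibration("top"),bot.calibration("scene"); cw=np.load("w7.npy",allow_pickle=True).item()
def tri(*v):
    A=np.zeros((3,3));b=np.zeros(3)
    for c,p in v:
        d=ray(c,p,0)[0]-c["xyz"]; d/=np.linalg.norm(d); M=np.eye(3)-np.outer(d,d); A+=M; b+=M@c["xyz"]
    X=np.linalg.solve(A,b); return X.round(4),[np.linalg.norm(proj(c,X)[0]-p).round(2) for c,p in v]
Z=lambda x,y:np.array([260+x/6,190+y/6])-.5
print("head +y",tri((cw,np.array([431.5,27])),(cs,Z(736,208))))
print("inner +y",tri((cw,np.array([411.5,227])),(cs,Z(630,281))))
# scene-only heights: intersect ray with vertical plane y = known edges
for z in (.136,.144):
  print(z,"scene tail +y,-y outer",ray(cs,Z(206,488),z),ray(cs,Z(128,412),z),"head +y",ray(cs,Z(736,208),z),"inner",ray(cs,Z(630,281),z))
print("jig far -y, peg tops",ray(cs,Z(28,546),.022),ray(cs,Z(180,527),.038),ray(cs,Z(240,594),.038),"fence +y end top, far/near",ray(cs,Z(743,360),.038))
T=lambda x,y:np.array([175+x/4.7,140+y/4.7])-.5
print("top: jig far corners",ray(ct,T(72,48),.022),ray(ct,T(266,53),.022),"fence +y near",ray(ct,T(48,524),.038),"pegs",ray(ct,T(132,114),.038),ray(ct,T(197,114),.038))
E
```

```text
head +y (array([0.4533, 0.2666, 0.1438]), [np.float64(0.9), np.float64(0.1)])
inner +y (array([0.5211, 0.2669, 0.1453]), [np.float64(2.91), np.float64(0.42)])
0.136 scene tail +y,-y outer [[0.72664624 0.23357053 0.136     ]] [[0.72779667 0.18466658 0.136     ]] head +y [[0.44763417 0.26282083 0.136     ]] inner [[0.51391353 0.26323148 0.136     ]]
0.144 scene tail +y,-y outer [[0.73044816 0.23761504 0.144     ]] [[0.73158929 0.18910659 0.144     ]] head +y [[0.4536925  0.26662879 0.144     ]] inner [[0.51943585 0.26703612 0.144     ]]
jig far -y, peg tops [[0.75481628 0.15118416 0.022     ]] [[0.7023913  0.19288558 0.038     ]] [[0.70393014 0.23551373 0.038     ]] fence +y end top, far/near [[0.43841727 0.28180936 0.038     ]]
top: jig far corners [[0.75122144 0.27674322 0.022     ]] [[0.74722689 0.14667141 0.022     ]] fence +y near [[0.43169129 0.28025082 0.038     ]] pegs [[0.70146721 0.2326685  0.038     ]] [[0.70130632 0.18978396 0.038     ]]
```

All checks are well inside the limits:
- **Position:** head about (0.4525, 0.217) vs jig_head about (0.451, 0.2175). Tail about (0.729, 0.209) vs jig_tail about (0.731, 0.2125).
- **Height and tilt:** frame top z about 0.144 at the head and 0.136–0.140 at the tail, so tilt is about 0.02–0.03 rad.
- **Grasp:** frame x about -42 mm.

Handing in.

```bash
python3 - <<'E'
from h import *
print(bot.get_t(),bot.get_finger_gap(),np.abs(bot.get_qvel()).max())
bot.finish_job()
E
```

```text
25.325 0.014369896619258932 0.1175301892635835
the job is handed in; nothing more can be done
```

The job is handed in at 25.3 s of the 58 s allowed. I picked up the wooden block by its rib and wiped all three chips off the jig's +y side with the sole about 2 mm above the bed. I then stood the block back on the table, clear of the jig, and let it go. The frame was gripped at its balance point and held level above the jig, head at the fence end and tail at the peg end.

**Last checks**
- **Chips and block:** the pictures show the chips on the table beside the jig, and the block upright and released.
- **Frame position:** head and tail are each about 2–4 mm from their jig points. The grasp is at frame x of about -42 mm, against -40 mm for the balance point.
- **Frame height:** the underside is about 10 cm above the bed.

**Where readings disagreed**
- **Camera views:** the scene and top views differ by 3–7 mm on the jig's x position. I used values between the two.
- **Frame level:** the tail measured about 4–8 mm lower than the head, a tilt of about 0.02–0.03 rad. A cruder estimate from the wrist camera alone, taken just after lifting, ranged from 2° head-down to 5° tail-down. I judged that one too noisy to use; its worst case would be just over the 0.08 rad limit.
- **Rejected move:** one straight-line move was refused by the last joint's range. I used the half-turned grip orientation instead.

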